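# Space out the foil trays on the packing table

## Task

Use the two-footed wooden spacer to set equal gaps in the row of three foil trays, working away from the tray that stands against the steel end stop, which stays where it is. Straddle the middle tray with the spacer and slide it along the table until the spacer's leading foot just meets the first tray, then lift it over onto the last tray and draw that one up to the middle tray in the same way. Finally stand the spacer back where you found it.

Things in the scene. Friction and masses are not known exactly. Their poses are not given: they have to be found in the camera images.
- spacer_grip (a point): beech spacer on two feet, open between them, 0.25 kg; point: centre of its handle, 96 mm above its soles. Handle 70 (x) x 30 (y, grip this) x 52 mm high on a bridge 116 (y) x 70 (x) mm, underside 54, top 70 mm above the soles. Feet at the bridge ends, 16 mm thick (y), inner faces 84, outer 116 mm apart, so gaps come out 36 mm. A similar block, solid below, is not the spacer.
- tray_a_mid (a point): first tray: closed foil food tray with a flat board lid, 110 (x) x 64 (y, along the row) x 42 mm high, about 0.25 kg, loose on the table; point: its centre, 21 mm up. It stands against a steel end stop (a bar 200 x 24 x 30 mm high fixed to the table), which is on its -y side. The row runs from here along this tray's +y axis.
- tray_b_mid (a point): middle tray: closed foil food tray with a flat board lid, 110 (x) x 64 (y, along the row) x 42 mm high, about 0.25 kg, loose on the table; point: its centre, 21 mm up. It starts too far from the first tray, on its +y side, and up to 3 degrees askew.
- tray_c_mid (a point): last tray: closed foil food tray with a flat board lid, 110 (x) x 64 (y, along the row) x 42 mm high, about 0.25 kg, loose on the table; point: its centre, 21 mm up. It starts too far from the middle tray, farther along +y, and up to 3 degrees askew.
Things that resemble listed ones, but are neither listed nor needed, are in the scene too. What is shaped like the part that bears tray_b_mid but orange or turquoise is not meant. What is shaped like the part that bears spacer_grip but purple is not meant.

How it is judged:
On the way, in this order (a step that is already met when the one before it is completed fails the run):
1. the middle tray is drawn up to the first, with the spacer down over it (y of tray_b_mid in the frame of tray_a_mid between 0.088 and 0.112 m and x of tray_b_mid in the frame of tray_a_mid between -0.025 and 0.025 m and angle between the x axis of tray_a_mid and the x axis of tray_b_mid, either way round below 0.21 rad and horizontal distance between spacer_grip and tray_b_mid below 0.03 m and height (world z) of spacer_grip below 0.125 m), for 0.2 s.
2. the last tray is drawn up to the middle one, with the spacer down over it (y of tray_c_mid in the frame of tray_b_mid between 0.088 and 0.112 m and x of tray_c_mid in the frame of tray_b_mid between -0.025 and 0.025 m and angle between the x axis of tray_b_mid and the x axis of tray_c_mid, either way round below 0.21 rad and horizontal distance between spacer_grip and tray_c_mid below 0.03 m and height (world z) of spacer_grip below 0.125 m), for 0.2 s.
At the end, for the whole second after the job is handed in: Both gaps between neighbouring trays are the spacer's 36 mm, within 12 mm; neighbours are in line within 25 mm and parallel within 12 degrees; the first tray is within 30 mm of where it was; and the spacer stands upright within 60 mm of where it stood at the start (y of tray_b_mid in the frame of tray_a_mid between 0.088 and 0.112 m and x of tray_b_mid in the frame of tray_a_mid between -0.025 and 0.025 m and angle between the x axis of tray_a_mid and the x axis of tray_b_mid, either way round below 0.21 rad and y of tray_c_mid in the frame of tray_b_mid between 0.088 and 0.112 m and x of tray_c_mid in the frame of tray_b_mid between -0.025 and 0.025 m and angle between the x axis of tray_b_mid and the x axis of tray_c_mid, either way round below 0.21 rad and distance of tray_a_mid from where it was at the start of the episode below 0.03 m and distance of spacer_grip from where it was at the start of the episode below 0.06 m and angle between spacer_grip's own z axis and vertical below 0.17 rad); the robot touches nothing.
It also fails if it takes over 54 s, if anything falls off the work surface, if the arm or the gripper's body presses on something with over 40 N, if the wrist force passes 120 N, or if a joint passes its speed limit or range.

## Robot

A 6-joint arm with a two-finger parallel gripper is mounted at the origin on the work surface. World frame = base frame: x ahead of the robot, y to its left, z up, the work surface at z = 0. Lengths are in m, angles in rad, forces in N, time in s.
With the tool pointing down it reaches from about 0.3 to 0.875 m from the base axis. Payload 6.4 kg.
Tool frame: the origin (TCP) lies between the finger pads; the fingertips stand 8 mm ahead of it and the grasp point (between the pads) lies 11 mm behind it; z points along the fingers, y is the direction in which the jaws open and shut (so a half turn about z gives the same grasp; the last joint's range is limited). The gripper opens to 85 mm and grips with 20 to 120 N. Pads are 22 mm wide; open, the fingers measure 114 mm over their backs; the gripper's body (76 mm by 85 mm) begins 54 mm behind the grasp point. The pads swing forward as they close: fully open they stand 13 mm farther back than shut.
Start: joints at [-1.35, 0.181, 1.607, -0, 1.354, -0.206], TCP at [0.238, -0.523, 0.211] pointing down, gripper open.
Joint ranges: [-2.99, 2.99], [-0.89, 2.07], [0.3, 2.58], [-1.14, 4.28], [0, 2.63], [-3.12, 3.12]. Speed limits (rad/s): [2.57, 2.57, 3.01, 3.14, 3.14, 3.14].

## Interface

Orientations are given as a unit quaternion [w, x, y, z].
In Python, from bench import monitor, viewer, workorder, spotter gives the robot as it stands. The module is installed in compiled form; this text tells all that it offers.
- The arm moves only by the tool move_arm, never from a script. Its argument "motion" is a list of rows, each a list of 3 entries, a list of its own where there are three numbers: the shift along the tool's x, y, z in units of 60 mm (1.0 is 60 mm), then the turn, a rotation vector about the tool's x, y, z in units of 8 degrees (1.0 is 8 degrees), then the opening in per cent of the stroke, from 0 (shut) to 100 (fully open). In form: [[[dx, dy, dz], [rx, ry, rz], grip], ...]. A call has 1 to 10 rows; each row is the pose to reach, as a shift and turn from the pose commanded when the call began, along the tool's axes at that moment; what a row does not reach only later rows make up. A row lasts 1/8 s, in which the tool goes at most 62.5 mm and 10.7 degrees, less where a joint would pass 70% of its speed; a pose out of reach is approached as far as the arm can. A call with a gripper value outside its range is refused whole. The fingers move at their own pace and stop on an object; the grip force is fixed at half the most. Time passes only in rows, so rows that repeat a pose let the fingers close. It gives the time, the measured TCP pose, the force and the opening at its end, in the units of the state.
- monitor.get_obs(): the state, without advancing time (a new reading comes with each control period).
- viewer.camera(name): name is "scene" or "top" or "wrist"; returns the picture (480x640x3 uint8, blue, green, red); there is no depth.
- viewer.calibration(name): a dict with "fovy" (degrees; the focal length in pixels is half the picture's height over the tangent of half this angle, whatever the lens; pixels are square), "cx", "cy" (the principal point, pixels), "extrinsics" (4x4, takes a point from camera to world coordinates). Camera axes: x right, y down, z forward; pixel columns grow to the right and rows downward; lengths in m; the calibration is good to about 2 mm. A picture is of the moment at which its call begins: read the wrist's pose just before it. calibration takes no time and is no camera call; for the wrist camera it gives the pose at the moment of the call.
- workorder.hand_in(): hands the job in, once; it reports no verdict.
Trained networks look in the newest picture that a camera, given by its name, has taken for a name from the list of things; names that differ only in an ending like _2 or _b are one class to them, and where a whole thing is asked for, a point or a joint stands for the part that bears it (a point fixed in the world has none). Each returns a list of dicts, best first, with "score" (0 to 1); they miss things now and then, are a little off and sometimes report something else, mostly with a low value. They report only what shows in the picture. A call takes as long as a camera call. They do not tell look-alikes from the thing itself.
- spotter.search_frame(camera, name): "centre" ([column, row] as shares, 0 to 1, of the picture: columns of its width, rows of its height, amid what is visible of it).
- spotter.outline_of(camera, name): "region" (480x640 bool, what is visible of it) and "centre" ([column, row] as shares, 0 to 1, of the picture: columns of its width, rows of its height, amid what is visible of it).
The state is a dict: "time_s": time; "q": joint angles; "dq": joint speeds; "joint_efforts": joint torques, N m; "eef_pos": TCP position; "eef_rot": TCP orientation; "wrist_force": force on the tool from outside, world axes, zero at the start; "torque": the same for the moment, N m; "opening": opening from 0.0 (shut) to 1.0 (fully open).
Only numpy, scipy, OpenCV 4.12 (cv2) and the standard library are available. Lean on these libraries where they do the work, as an engineer would, in place of code of your own. Each camera call takes 0.05 s, during which the arm holds its last target. There are 200 camera calls.

## Working session

There is one attempt and no reset: what is moved stays moved. The work goes in short steps, Python scripts to look and compute and a tool call to move; the robot and the scene stay as the last step left them, time stands still between calls to the robot, and variables do not carry over. Pictures are saved under pics/ and viewed, about 8 in all and at most 12, crops included, and the job is handed in when it is done.

Besides the shell and the picture viewer there is one more tool, called after "Emit:" as name([rows], argument=value, ...), one row to a line, values as JSON. move_arm: Moves the arm, as the interface text tells. Its arguments: {"type":"object","properties":{"motion":{"type":"array","items":{"type":"array"}}},"required":["motion"]}

```bash
mkdir -p pics; ls; python3 - <<'E'
from bench import monitor, viewer, workorder, spotter
import cv2
o=monitor.get_obs(); print({k:o[k] for k in('time_s','eef_pos','eef_rot','opening','wrist_force')})
for c in('top','scene'):
    im=viewer.camera(c); cv2.imwrite(f'pics/{c}0.png',im); k=viewer.calibration(c); print(c,k)
    for n in('spacer_grip','tray_a_mid'):
        for d in spotter.search_frame(c,n): print(c,n,round(d['score'],2),[round(d['centre'][0]*640),round(d['centre'][1]*480)])
E
```

```text
pics
{'time_s': 0.0, 'eef_pos': array([ 0.23791419, -0.52283149,  0.21027764]), 'eef_rot': array([-8.76576175e-04,  9.77316524e-01,  2.11782066e-01, -5.14098603e-07]), 'opening': 1.0039110449334703, 'wrist_force': array([-0.08100612,  0.61450219,  0.33863516])}
top {'fovy': 48.156365857905136, 'cx': 314.2441463559289, 'cy': 233.78269000091248, 'extrinsics': array([[ 0.02748589, -0.98922512,  0.14379913,  0.42046233],
       [-0.9995817 , -0.0284937 , -0.00495337,  0.04638174],
       [ 0.00899737, -0.14360283, -0.9895945 ,  1.10273504],
       [ 0.        ,  0.        ,  0.        ,  1.        ]])}
top spacer_grip 0.74 [282, 186]
top spacer_grip 0.7 [297, 112]
top tray_a_mid 0.77 [391, 278]
scene {'fovy': 44.0032090635265, 'cx': 332.2520789460298, 'cy': 244.38339163257314, 'extrinsics': array([[ 0.32594555,  0.7925452 , -0.51539461,  1.13047661],
       [ 0.94536083, -0.27741571,  0.17127005, -0.13778853],
       [-0.00723931, -0.54305859, -0.8396636 ,  1.04316665],
       [ 0.        ,  0.        ,  0.        ,  1.        ]])}
scene spacer_grip 0.83 [378, 296]
scene spacer_grip 0.69 [406, 377]
scene tray_a_mid 0.88 [246, 267]
```

View pics/top0.png

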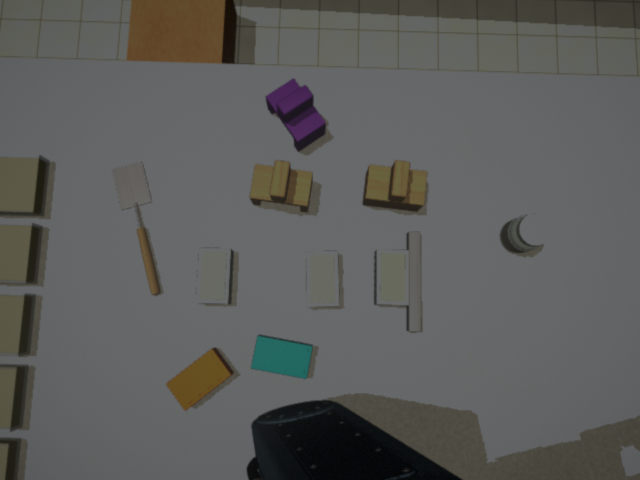

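View pics/scene0.png

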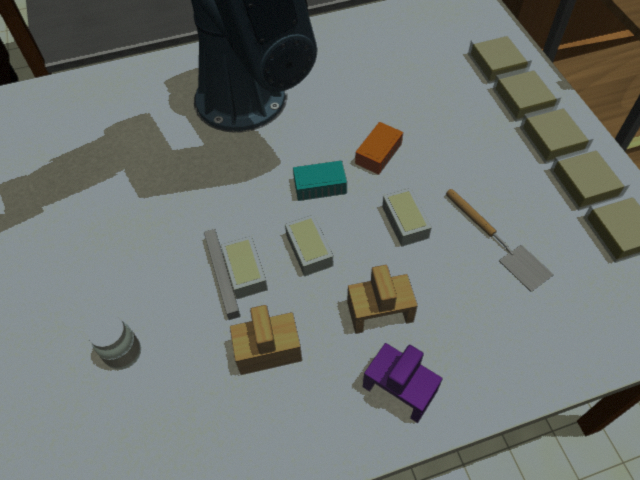

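The true spacer, with open feet, is at top (282,186) / scene (380,298). The block at top (395,186) is solid below. The first tray is at (391,278) against the stop, the middle tray at (323,279) and the last at (214,276).

```bash
cat > h.py <<'E'
from bench import monitor, viewer, workorder, spotter
import cv2, numpy as np
def ray(c,px,z,k=None):
    k=k or viewer.calibration(c); f=240/np.tan(np.radians(k['fovy']/2)); E=np.array(k['extrinsics'])
    px=np.atleast_2d(px).astype(float)
    d=np.c_[(px[:,0]-k['cx'])/f,(px[:,1]-k['cy'])/f,np.ones(len(px))]@E[:3,:3].T
    return (E[:3,3]+d*((z-E[2,3])/d[:,2])[:,None])[:,:2]
def lids(c,im,z=0.042):
    """beige lid panels -> world centre, long-axis angle, size"""
    out=[]
    hsv=cv2.cvtColor(im,cv2.COLOR_BGR2HSV)
    m=cv2.inRange(hsv,(20,25,110),(40,110,255))
    for q in cv2.findContours(m,cv2.RETR_EXTERNAL,cv2.CHAIN_APPROX_NONE)[0]:
        if cv2.contourArea(q)<300: continue
        w=ray(c,q[:,0],z); r=cv2.minAreaRect((w*1000).astype(np.float32))
        out.append((q[:,0].mean(0).round(),np.round(r[0],1),np.round(r[1],1),round(r[2],1)))
    return out
E
python3 - <<'E'
from h import *
im=cv2.imread('pics/top0.png')
for l in lids('top',im): print(*l)
viewer.camera('top')
for d in spotter.outline_of('top','spacer_grip'):
    m=d['region']; print('sp',round(d['score'],2),np.array(d['centre'])*[640,480],m.sum())
for d in spotter.outline_of('top','tray_a_mid'):
    m=d['region'].astype(np.uint8); q=max(cv2.findContours(m,0,1)[0],key=len)
    r=cv2.minAreaRect((ray('top',q[:,0],.042)*1000).astype(np.float32)); print('tr',round(d['score'],2),np.array(d['centre'])*[640,480],r)
c=np.vstack([cv2.resize(im[145:225,235:335],(800,640),interpolation=2)[:300*2:],]); cv2.imwrite('pics/crop1.png',c[:600])
E
```

```text
sp 0.9 [280.    184.896] 2287
sp 0.57 [297.6  111.12] 2417
tr 0.57 [389.824 275.904] ((493.9872131347656, -113.85338592529297), (109.89691925048828, 69.20471954345703), 0.12137095630168915)
```

View pics/crop1.png

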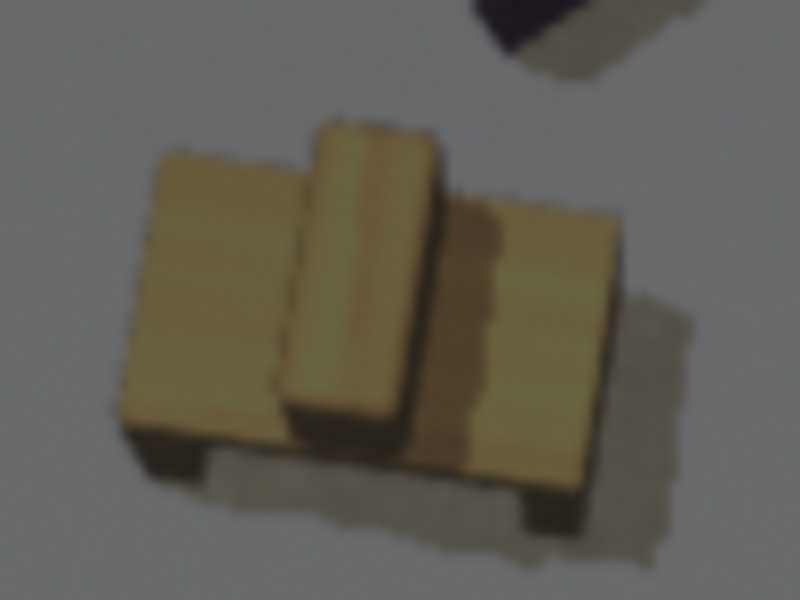

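```bash
python3 - <<'E'
from h import *
im=cv2.imread('pics/top0.png'); h=cv2.cvtColor(im,cv2.COLOR_BGR2HSV)
for p in [(391,278),(323,279),(214,276),(260,270)]: print(h[p[1],p[0]],end=' ')
print()
o=np.array([235,145])
H=np.array([(322,122),(437,130),(395,418),(285,403)])/8+o
B=np.array([(163,152),(618,213),(582,488),(122,428)])/8+o
for P,z in((H,.122),(B,.070)):
    w=ray('top',P,z); e=w[[0,1]].mean(0)-w[[2,3]].mean(0)
    print(w.mean(0).round(4),'xaxis deg',np.degrees(np.arctan2(e[1],e[0])).round(1),np.linalg.norm(e).round(3))
c=cv2.resize(im[235:315,185:435],(800,256),interpolation=2); c=cv2.convertScaleAbs(c,alpha=1.7); cv2.imwrite('pics/crop2.png',c)
m=cv2.inRange(h,(15,25,60),(45,200,255)); 
for q in cv2.findContours(m,cv2.RETR_EXTERNAL,cv2.CHAIN_APPROX_NONE)[0]:
    if cv2.contourArea(q)<300: continue
    w=ray('top',q[:,0],.042); r=cv2.minAreaRect((w*1000).astype(np.float32)); print(q[:,0].mean(0).round(),np.round(r[0],1),np.round(r[1],1),round(r[2],1))
E
```

```text
[ 33  29 105] [ 34  19 105] [ 39  17 105] [105  10 107] 
[0.6658 0.1085] xaxis deg -5.6 0.069
[0.6657 0.1085] xaxis deg -5.7 0.07
[503. 443.] [ 186.2 -287.4] [597.3 140.2] 87.0
[ 28. 398.] [244.5 576.8] [ 16.6 116.8] 87.5
[  6. 396.] [245.1 614.9] [116.1  30.4] 6.1
[208. 375.] [287. 248.] [ 72.7 122.7] 39.2
[ 34. 330.] [377.  577.8] [ 29.6 118.6] 80.7
[ 10. 323.] [380.9 623. ] [115.9  44.6] 6.0
[392. 276.] [ 493.2 -116. ] [91.4 45.8] 0.6
[ 33. 267.] [514.4 612.2] [ 83. 117.] 89.9
[ 14. 252.] [519.5 634.1] [111.2  62. ] 1.7
[147. 253.] [530.5 371.8] [178.6  23.7] 17.0
[378. 183.] [683.8 -85.5] [49.2 73.8] 86.1
[ 37. 201.] [648.4 619.7] [ 98.3 115.7] 90.0
[403. 195.] [ 677.3 -125.7] [123.8 110.1] 82.0
[283. 190.] [669.3 101.7] [140.2 106.8] 83.3
[ 18. 183.] [658.3 643.2] [ 77.9 112.2] 90.0
[434.  31.] [1012.  -206.8] [864.8 166.6] 90.0
[162.  29.] [996.1 373.1] [142.  275.3] 1.9
[42. 24.] [993.6 622.1] [130.5 188.6] 1.9
```

View pics/crop2.png

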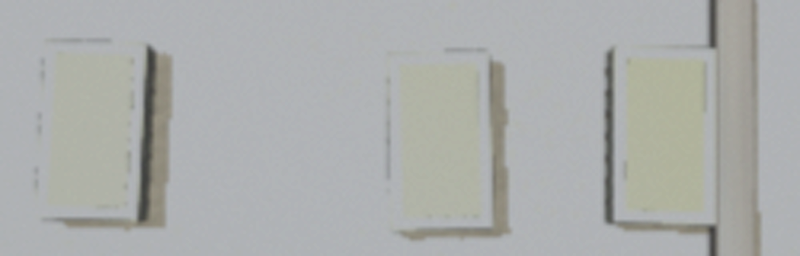

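```bash
python3 - <<'E'
from h import *
S=dict(C=[(55,53),(131,53),(125,207),(50,207)],B=[(400,65),(477,65),(482,216),(404,216)],A=[(627,58),(705,58),(703,210),(628,210)])
for n,P in S.items():
    w=ray('top',np.array(P)/3.2+[185,235],.042); e=w[[0,1]].mean(0)-w[[2,3]].mean(0)
    print(n,w.mean(0).round(4),'xaxis deg',np.degrees(np.arctan2(e[1],e[0])).round(1),np.linalg.norm(e).round(3))
w=ray('top',np.array([(709,0),(709,255),(757,0),(757,255)])/3.2+[185,235],.03);print(w)
o=monitor.get_obs();R=__import__('scipy.spatial.transform',fromlist=['Rotation']).Rotation.from_quat(np.array(o['eef_rot'])[[1,2,3,0]]).as_matrix();print(R.round(3),o['eef_pos'])
E
```

```text
C [0.4859 0.2378] xaxis deg 1.1 0.095
B [0.4855 0.0219] xaxis deg 3.2 0.093
A [ 0.4934 -0.1169] xaxis deg 0.2 0.094
[[ 0.57922962 -0.14554895]
 [ 0.41993878 -0.14599045]
 [ 0.58010339 -0.17590569]
 [ 0.42075445 -0.17570653]]
[[ 0.91   0.414 -0.   ]
 [ 0.414 -0.91   0.   ]
 [ 0.    -0.    -1.   ]] [ 0.23802962 -0.52337957  0.2111228 ]
```

Emit:
move_arm([
  [[0.8, -0.5, 0], [0, 0, 0.4], 100],
  [[1.7, -1.0, 0], [0, 0, 0.8], 100],
  [[2.5, -1.5, 0], [0, 0, 1.2], 100],
  [[3.4, -2.0, 0], [0, 0, 1.6], 100],
  [[4.2, -2.6, 0], [0, 0, 2.0], 100],
  [[5.0, -3.1, 0], [0, 0, 2.4], 100],
  [[5.8, -3.6, 0], [0, 0, 2.8], 100],
  [[6.7, -4.1, 0], [0, 0, 3.2], 100],
  [[7.5, -4.6, 0], [0, 0, 3.5], 100],
  [[8.3, -5.1, 0], [0, 0, 3.78], 100],
])

```text
time_s: 1.7
eef_pos: [0.5657, -0.037, 0.2114]
eef_rot: [0.0, 0.999, -0.051, 0.0]
wrist_force: [0.5, -1.1, 0.5]
opening: 0.998
```

```bash
cat >> h.py <<'E'
from scipy.spatial.transform import Rotation as Ro
def go(x,y,z,a):
    """units for move_arm to reach world TCP x,y,z with tool x axis at angle a (deg), pointing down"""
    o=monitor.get_obs(); R=Ro.from_quat(np.array(o['eef_rot'])[[1,2,3,0]]); c,s=np.cos(np.radians(a)),np.sin(np.radians(a))
    T=Ro.from_matrix([[c,s,0],[s,-c,0],[0,0,-1]])
    print('t',round(o['time_s'],2),'pos',o['eef_pos'].round(4),'open',round(o['opening'],3),'F',o['wrist_force'].round(1),
      'shift',(R.inv().apply(np.array([x,y,z])-o['eef_pos'])/.06).round(3),'turn',((R.inv()*T).as_rotvec(degrees=True)/8).round(3))
E
python3 -c "
from h import *
go(.6658,.1085,.211,-5.7)"
```

```text
t 1.7 pos [ 0.5657 -0.037   0.2114] open 0.998 F [ 0.5 -1.1  0.5] shift [ 1.413 -2.582  0.008] turn [ 0.002 -0.005 -0.019]
```

Emit:
move_arm([
  [[0.4, -0.8, 0], [0, 0, 0], 100],
  [[0.9, -1.7, 0], [0, 0, 0], 100],
  [[1.41, -2.58, 0], [0, 0, 0], 100],
  [[1.41, -2.58, 0.2], [0, 0, 0], 100],
  [[1.41, -2.58, 0.7], [0, 0, 0], 100],
  [[1.41, -2.58, 1.2], [0, 0, 0], 100],
])

```text
time_s: 2.45
eef_pos: [0.6641, 0.1063, 0.1382]
eef_rot: [0.0, 0.999, -0.051, -0.0]
wrist_force: [0.5, -0.0, 0.7]
opening: 0.995
```

```bash
python3 -c "
from h import *
cv2.imwrite('pics/w1.png',viewer.camera('wrist'))
go(.6658,.1085,.086,-5.7)"
```

```text
t 2.5 pos [0.6612 0.1061 0.1329] open 1.0 F [-2.6 -0.1 -4.5] shift [ 0.078 -0.049  0.782] turn [ 0.007  0.054 -0.014]
```

View pics/w1.png

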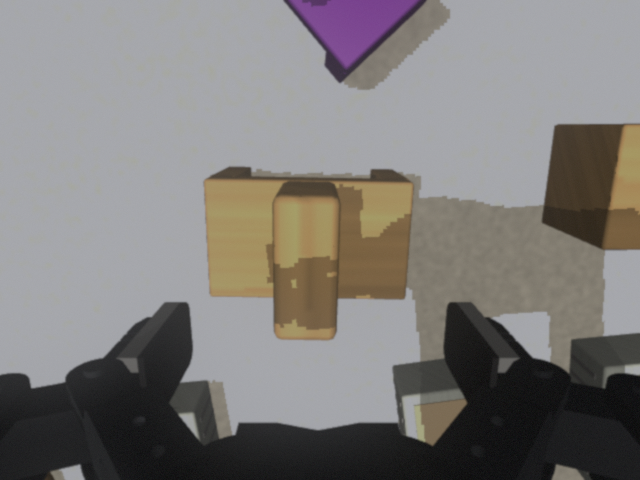

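```bash
python3 -c "
from h import *
go(.6658,.1085,.086,-5.7)
print(ray('wrist',[[277,197],[337,197],[335,330],[277,330],[306,264]],.122), ray('wrist',[[206,180],[411,182],[405,297],[210,295]],.07).mean(0))
print(viewer.calibration('wrist')['extrinsics'])"
```

```text
t 2.5 pos [0.6612 0.1061 0.1329] open 1.0 F [-2.6 -0.1 -4.5] shift [ 0.078 -0.049  0.782] turn [ 0.007  0.054 -0.014]
[[0.69787626 0.11940619]
 [0.69533905 0.09468481]
 [0.63476952 0.10105171]
 [0.63745685 0.12719025]
 [0.66751052 0.11066546]] [0.66319276 0.11135855]
[[-1.02007323e-01 -9.57981901e-01 -2.68076824e-01  7.26639977e-01]
 [-9.94783521e-01  9.83697005e-02  2.70027479e-02  9.96098539e-02]
 [ 5.02493173e-04  2.69432885e-01 -9.63019038e-01  2.95062203e-01]
 [ 0.00000000e+00  0.00000000e+00  0.00000000e+00  1.00000000e+00]]
```

Emit:
move_arm([
  [[0, 0, 0], [0, 0, 0], 100],
  [[0, 0, 0], [0, 0, 0], 100],
])

```text
time_s: 2.75
eef_pos: [0.6654, 0.1063, 0.141]
eef_rot: [-0.0, 0.999, -0.051, 0.001]
wrist_force: [-0.3, 0.0, 0.2]
opening: 0.998
```

```bash
python3 -c "
from h import *
go(.6658,.1085,.086,-5.7)"
```

```text
t 2.75 pos [0.6654 0.1063 0.141 ] open 0.998 F [-0.3  0.   0.2] shift [-0.    -0.036  0.917] turn [-0.001 -0.018 -0.014]
```

Emit:
move_arm([
  [[0, -0.05, 0.3], [0, 0, 0], 100],
  [[0, -0.05, 0.6], [0, 0, 0], 100],
  [[0, -0.05, 0.92], [0, 0, 0], 100],
  [[0, -0.05, 0.92], [0, 0, 0], 100],
  [[0, -0.05, 0.92], [0, 0, 0], 0],
  [[0, -0.05, 0.92], [0, 0, 0], 0],
  [[0, -0.05, 0.92], [0, 0, 0], 0],
  [[0, -0.05, 0.92], [0, 0, 0], 0],
  [[0, -0.05, 0.92], [0, 0, 0], 0],
  [[0, -0.05, 0.92], [0, 0, 0], 0],
])

```text
time_s: 4.0
eef_pos: [0.6654, 0.1098, 0.0849]
eef_rot: [-0.0, 0.999, -0.05, 0.001]
wrist_force: [-0.9, 1.6, 5.3]
opening: 0.339
```

```bash
python3 -c "
from h import *
go(.489,.018,.19,0)"
```

```text
t 4.0 pos [0.6654 0.1098 0.0849] open 0.339 F [-0.9  1.6  5.3] shift [-2.768  1.819 -1.756] turn [-0.001 -0.011 -0.723]
```

Emit:
move_arm([
  [[0, 0, -0.4], [0, 0, 0], 0],
  [[0, 0, -0.9], [0, 0, 0], 0],
  [[0, 0, -1.5], [0, 0, 0], 0],
  [[-0.6, 0.4, -1.5], [0, 0, -0.2], 0],
  [[-1.3, 0.8, -1.5], [0, 0, -0.4], 0],
  [[-2.0, 1.2, -1.5], [0, 0, -0.6], 0],
  [[-2.5, 1.6, -1.5], [0, 0, -0.72], 0],
  [[-2.77, 1.75, -1.5], [0, 0, -0.72], 0],
  [[-2.77, 1.75, -1.5], [0, 0, -0.72], 0],
  [[-2.77, 1.75, -1.5], [0, 0, -0.72], 0],
])

```text
time_s: 5.25
eef_pos: [0.4893, 0.0222, 0.1738]
eef_rot: [-0.0, 1.0, -0.0, 0.0]
wrist_force: [0.1, -0.2, -3.7]
opening: 0.335
```

```bash
python3 -c "
from h import *
go(.489,.022,.088,0)
cv2.imwrite('pics/s2.png',cv2.resize(viewer.camera('scene')[130:370,160:480],(800,600)))"
```

```text
t 5.25 pos [0.4893 0.0222 0.1738] open 0.335 F [ 0.1 -0.2 -3.7] shift [-0.004  0.003  1.43 ] turn [-0.001 -0.001 -0.005]
```

View pics/s2.png

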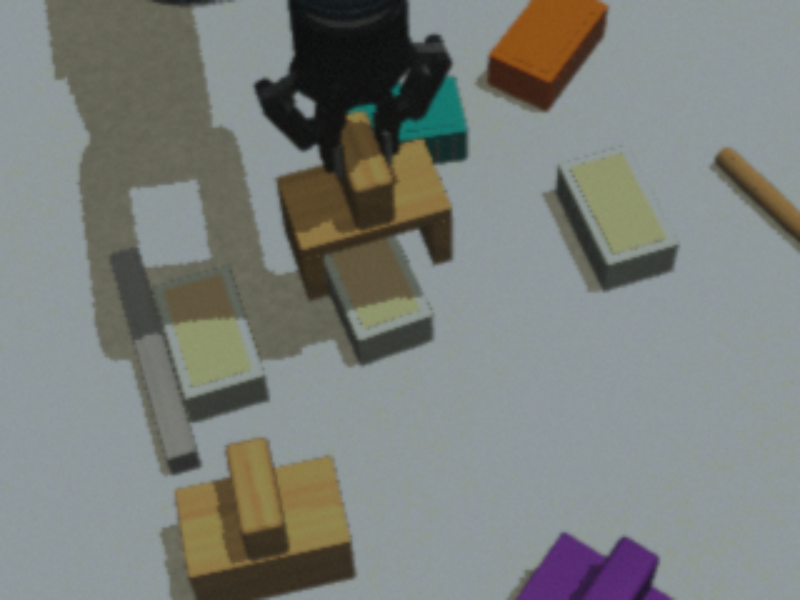

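Emit:
move_arm([
  [[0, 0, 0.3], [0, 0, 0], 0],
  [[0, 0, 0.6], [0, 0, 0], 0],
  [[0, 0, 0.86], [0, 0, 0], 0],
  [[0, 0, 0.86], [0, 0, 0], 0],
  [[0, 0, 0.86], [0, 0, 0], 0],
])

```text
time_s: 5.92
eef_pos: [0.4894, 0.022, 0.1228]
eef_rot: [0.0, 1.0, -0.0, 0.0]
wrist_force: [0.2, 0.4, -1.9]
opening: 0.335
```

```bash
python3 -c "
from h import *
go(.489,.022,.088,0)"
```

```text
t 5.92 pos [0.4894 0.022  0.1228] open 0.335 F [ 0.2  0.4 -1.9] shift [-0.007  0.     0.58 ] turn [ 0.001 -0.004 -0.002]
```

Emit:
move_arm([
  [[0, 0, 0.3], [0, 0, 0], 0],
  [[0, 0, 0.59], [0, 0, 0], 0],
  [[0, 0, 0.59], [0, 0, 0], 0],
  [[0, 0.1, 0.59], [0, 0, 0], 0],
  [[0, 0.2, 0.59], [0, 0, 0], 0],
  [[0, 0.3, 0.59], [0, 0, 0], 0],
  [[0, 0.4, 0.59], [0, 0, 0], 0],
  [[0, 0.5, 0.59], [0, 0, 0], 0],
  [[0, 0.6, 0.59], [0, 0, 0], 0],
  [[0, 0.65, 0.59], [0, 0, 0], 0],
])

```text
time_s: 7.18
eef_pos: [0.4887, -0.0174, 0.0869]
eef_rot: [-0.0, 1.0, -0.0, -0.0]
wrist_force: [-0.2, 1.9, -1.5]
opening: 0.332
```

```bash
python3 -c "
from h import *
go(.489,-.027,.087,0)
cv2.imwrite('pics/s3.png',cv2.resize(viewer.camera('scene')[200:350,190:390],(800,600),interpolation=2))"
```

```text
t 7.17 pos [ 0.4887 -0.0174  0.0869] open 0.332 F [-0.2  1.9 -1.5] shift [ 0.004  0.16  -0.001] turn [-0.     0.001 -0.006]
```

View pics/s3.png

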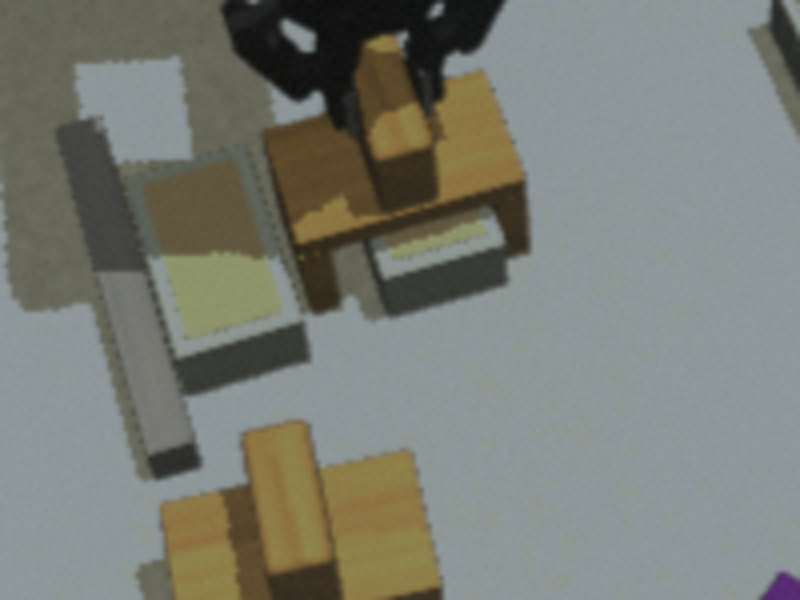

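Emit:
move_arm([
  [[0, 0.03, 0], [0, 0, 0], 0],
  [[0, 0.06, 0], [0, 0, 0], 0],
  [[0, 0.09, 0], [0, 0, 0], 0],
  [[0, 0.11, 0], [0, 0, 0], 0],
  [[0, 0.11, 0], [0, 0, 0], 0],
])

```text
time_s: 7.85
eef_pos: [0.4888, -0.0237, 0.087]
eef_rot: [0.0, 1.0, -0.0, -0.0]
wrist_force: [-0.5, 1.0, -2.9]
opening: 0.334
```

Emit:
move_arm([
  [[0, 0.02, 0], [0, 0, 0], 0],
  [[0, 0.04, 0], [0, 0, 0], 0],
  [[0, 0.04, 0], [0, 0, 0], 0],
])

```text
time_s: 8.22
eef_pos: [0.4888, -0.0258, 0.087]
eef_rot: [-0.0, 1.0, -0.0, -0.0]
wrist_force: [-0.4, 3.2, -2.5]
opening: 0.337
```

Emit:
move_arm([
  [[0, 0.015, 0], [0, 0, 0], 0],
  [[0, 0.015, 0], [0, 0, 0], 0],
  [[0, 0.015, 0], [0, 0, 0], 0],
])

```text
time_s: 8.6
eef_pos: [0.4886, -0.0261, 0.087]
eef_rot: [-0.001, 1.0, -0.0, -0.0]
wrist_force: [0.6, 6.1, -1.0]
opening: 0.334
```

```bash
python3 -c "
from h import *
go(.489,-.027,.087,0)
viewer.camera('top')
cv2.imwrite('pics/t3.png',viewer.camera('top'))
cv2.imwrite('pics/s4.png',cv2.resize(viewer.camera('scene')[200:320,190:350],(800,600),interpolation=2))"
```

```text
t 8.6 pos [ 0.4886 -0.0261  0.087 ] open 0.334 F [ 0.6  6.1 -1. ] shift [ 0.007  0.016 -0.001] turn [-0.011  0.003 -0.003]
```

View pics/s4.png

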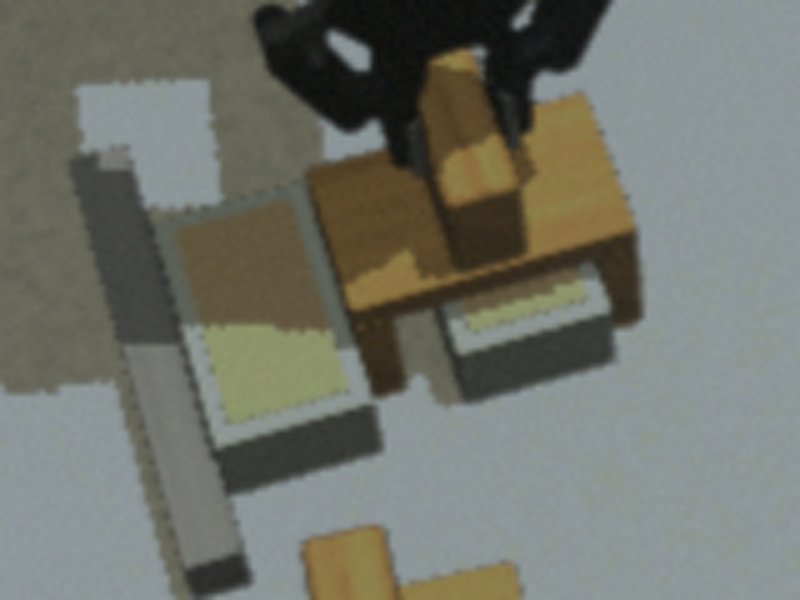

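Emit:
move_arm([
  [[0, -0.1, 0], [0, 0, 0], 0],
  [[0, -0.1, 0], [0, 0, 0], 0],
  [[0, -0.1, -0.3], [0, 0, 0], 0],
  [[0, -0.1, -0.8], [0, 0, 0], 0],
  [[0, -0.1, -1.45], [0, 0, 0], 0],
  [[0, -0.6, -1.45], [0, 0, 0], 0],
  [[0, -1.4, -1.45], [0, 0, 0], 0],
  [[0, -2.2, -1.45], [0, 0, 0], 0],
  [[0, -3.0, -1.45], [0, 0, 0], 0],
  [[0, -3.6, -1.45], [0, 0, 0], 0],
])

```text
time_s: 10.0
eef_pos: [0.4889, 0.1906, 0.1741]
eef_rot: [0.0, 1.0, 0.0, 0.0]
wrist_force: [1.1, -0.7, -2.3]
opening: 0.338
```

Emit:
move_arm([
  [[0, -0.5, 0], [0, 0, 0], 0],
  [[0, -0.81, 0], [0, 0, 0], 0],
  [[0, -0.81, 0], [0, 0, 0], 0],
  [[0, -0.81, 0], [0, 0, 0], 0],
])

```text
time_s: 10.5
eef_pos: [0.489, 0.2369, 0.1738]
eef_rot: [0.0, 1.0, -0.0, -0.0]
wrist_force: [-0.1, -0.4, -3.7]
opening: 0.339
```

```bash
python3 - <<'E'
from h import *
go(.488,.238,.122,0)
viewer.camera('wrist')
im=viewer.camera('scene'); cv2.imwrite('pics/s5.png',cv2.resize(im[140:365,190:490],(800,600),interpolation=2))
E
```

```text
t 10.5 pos [0.489  0.2369 0.1738] open 0.339 F [-0.1 -0.4 -3.7] shift [-0.017 -0.019  0.864] turn [ 0.005  0.002 -0.006]
```

View pics/s5.png

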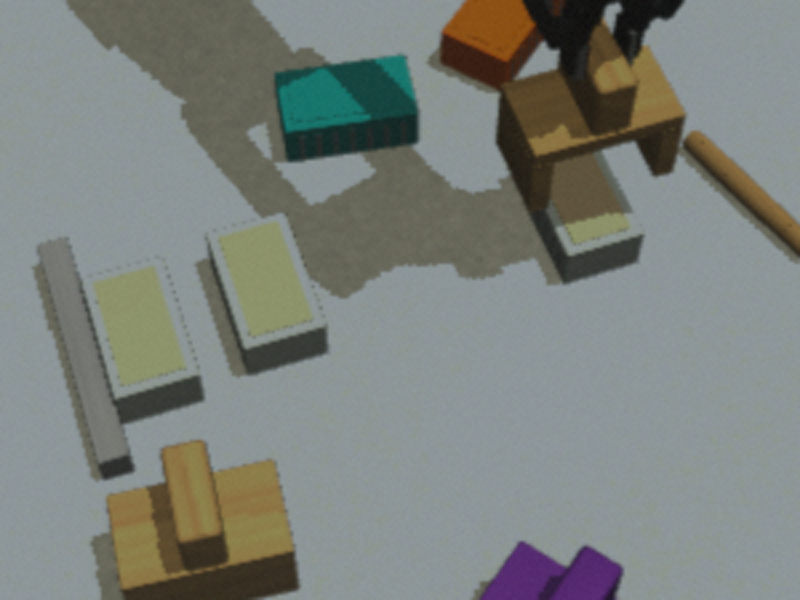

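B now stands parallel to A with one spacer gap (crop 270,290 against 145,335), and the spacer is over C. Next I descend in two stages.

Emit:
move_arm([
  [[0, -0.02, 0.3], [0, 0, 0], 0],
  [[0, -0.02, 0.6], [0, 0, 0], 0],
  [[0, -0.02, 0.86], [0, 0, 0], 0],
  [[0, -0.02, 0.86], [0, 0, 0], 0],
  [[0, -0.02, 0.86], [0, 0, 0], 0],
])

```text
time_s: 11.22
eef_pos: [0.4892, 0.239, 0.1225]
eef_rot: [-0.0, 1.0, -0.0, 0.0]
wrist_force: [0.6, -0.4, -2.5]
opening: 0.333
```

Emit:
move_arm([
  [[0, 0, 0.3], [0, 0, 0], 0],
  [[0, 0, 0.59], [0, 0, 0], 0],
  [[0, 0, 0.59], [0, 0, 0], 0],
  [[0, 0.1, 0.59], [0, 0, 0], 0],
  [[0, 0.2, 0.59], [0, 0, 0], 0],
  [[0, 0.35, 0.59], [0, 0, 0], 0],
  [[0, 0.5, 0.59], [0, 0, 0], 0],
  [[0, 0.65, 0.59], [0, 0, 0], 0],
  [[0, 0.8, 0.59], [0, 0, 0], 0],
  [[0, 0.95, 0.59], [0, 0, 0], 0],
])

```text
time_s: 12.48
eef_pos: [0.489, 0.1813, 0.0871]
eef_rot: [-0.0, 1.0, -0.0, 0.0]
wrist_force: [-0.3, 1.7, -2.9]
opening: 0.335
```

Emit:
move_arm([
  [[0, 0.15, 0], [0, 0, 0], 0],
  [[0, 0.3, 0], [0, 0, 0], 0],
  [[0, 0.45, 0], [0, 0, 0], 0],
  [[0, 0.6, 0], [0, 0, 0], 0],
  [[0, 0.75, 0], [0, 0, 0], 0],
  [[0, 0.9, 0], [0, 0, 0], 0],
  [[0, 1.05, 0], [0, 0, 0], 0],
  [[0, 1.2, 0], [0, 0, 0], 0],
  [[0, 1.35, 0], [0, 0, 0], 0],
  [[0, 1.45, 0], [0, 0, 0], 0],
])

```text
time_s: 13.72
eef_pos: [0.4889, 0.0943, 0.087]
eef_rot: [-0.0, 1.0, -0.0, -0.0]
wrist_force: [-0.0, 2.3, -2.0]
opening: 0.335
```

```bash
python3 - <<'E'
from h import *
go(.489,.074,.087,0)
E
```

```text
t 13.72 pos [0.4889 0.0943 0.087 ] open 0.335 F [-0.   2.3 -2. ] shift [ 0.002  0.339 -0.   ] turn [-0.     0.    -0.006]
```

Emit:
move_arm([
  [[0, 0.06, 0], [0, 0, 0], 0],
  [[0, 0.12, 0], [0, 0, 0], 0],
  [[0, 0.18, 0], [0, 0, 0], 0],
  [[0, 0.22, 0], [0, 0, 0], 0],
  [[0, 0.26, 0], [0, 0, 0], 0],
  [[0, 0.29, 0], [0, 0, 0], 0],
  [[0, 0.31, 0], [0, 0, 0], 0],
  [[0, 0.31, 0], [0, 0, 0], 0],
])

```text
time_s: 14.72
eef_pos: [0.4888, 0.0761, 0.087]
eef_rot: [0.0, 1.0, -0.0, -0.0]
wrist_force: [-0.5, 0.2, -2.2]
opening: 0.329
```

```bash
python3 - <<'E'
from h import *
go(.489,.074,.087,0)
im=viewer.camera('scene'); cv2.imwrite('pics/s6.png',cv2.resize(im[180:330,210:410],(800,600),interpolation=2))
E
```

```text
t 14.72 pos [0.4888 0.0761 0.087 ] open 0.329 F [-0.5  0.2 -2.2] shift [ 0.003  0.036 -0.   ] turn [ 0.002  0.001 -0.003]
```

View pics/s6.png

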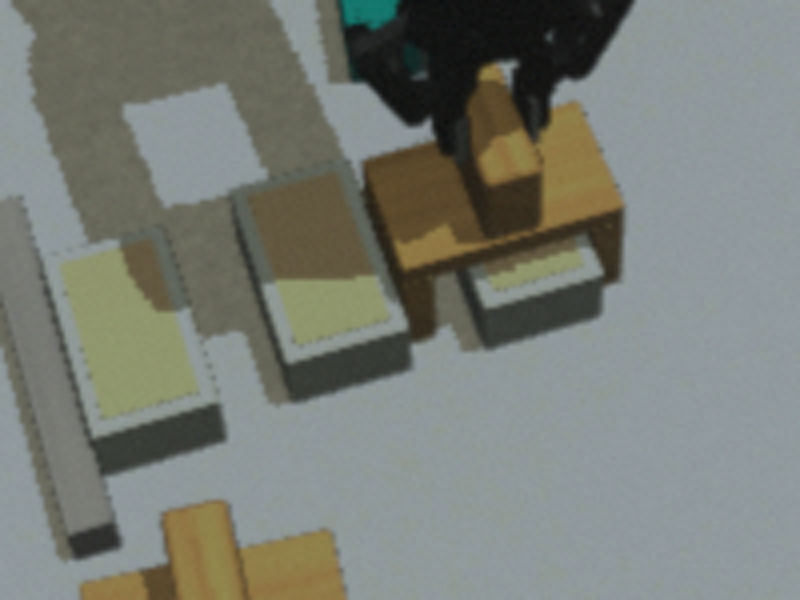

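The leading foot is about 2 mm or less from B. I nudge 1 mm more, hold, then back off and lift.

Emit:
move_arm([
  [[0, 0.02, 0], [0, 0, 0], 0],
  [[0, 0.02, 0], [0, 0, 0], 0],
  [[0, 0.02, 0], [0, 0, 0], 0],
  [[0, -0.1, 0], [0, 0, 0], 0],
  [[0, -0.1, 0], [0, 0, 0], 0],
  [[0, -0.1, -0.3], [0, 0, 0], 0],
  [[0, -0.1, -0.8], [0, 0, 0], 0],
  [[0, -0.1, -1.45], [0, 0, 0], 0],
  [[0, -0.1, -1.45], [0, 0, 0], 0],
])

```text
time_s: 15.9
eef_pos: [0.4914, 0.0821, 0.1773]
eef_rot: [0.0, 1.0, -0.0, 0.004]
wrist_force: [0.5, 0.3, -2.9]
opening: 0.331
```

```bash
python3 - <<'E'
from h import *
go(.6654,.1098,.088,-5.7)
E
```

```text
t 15.9 pos [0.4914 0.0821 0.1773] open 0.331 F [ 0.5  0.3 -2.9] shift [ 2.889 -0.463  1.509] turn [ 0.003 -0.051  0.711]
```

Emit:
move_arm([
  [[0.6, -0.1, 0], [0, 0, 0.2], 0],
  [[1.3, -0.2, 0], [0, 0, 0.4], 0],
  [[2.0, -0.3, 0], [0, 0, 0.6], 0],
  [[2.6, -0.4, 0], [0, 0, 0.71], 0],
  [[2.93, -0.46, 0], [0, 0, 0.71], 0],
  [[2.93, -0.46, 0], [0, 0, 0.71], 0],
  [[2.93, -0.46, 0.5], [0, 0, 0.71], 0],
  [[2.93, -0.46, 1.0], [0, 0, 0.71], 0],
  [[2.93, -0.46, 1.3], [0, 0, 0.71], 0],
  [[2.93, -0.46, 1.3], [0, 0, 0.71], 0],
])

```text
time_s: 17.15
eef_pos: [0.6626, 0.1098, 0.0938]
eef_rot: [0.0, 0.999, -0.05, -0.002]
wrist_force: [-0.1, -0.6, -2.1]
opening: 0.336
```

```bash
python3 - <<'E'
from h import *
go(.6654,.1098,.0852,-5.7)
E
```

```text
t 17.15 pos [0.6626 0.1098 0.0938] open 0.336 F [-0.1 -0.6 -2.1] shift [ 0.046 -0.005  0.143] turn [ 0.003  0.031 -0.001]
```

Emit:
move_arm([
  [[0, 0, 0], [0, 0, 0], 0],
  [[0, 0, 0.06], [0, 0, 0], 0],
  [[0, 0, 0.12], [0, 0, 0], 0],
  [[0, 0, 0.17], [0, 0, 0], 0],
  [[0, 0, 0.17], [0, 0, 0], 0],
  [[0, 0, 0.17], [0, 0, 0], 0],
])

```text
time_s: 17.9
eef_pos: [0.6647, 0.1099, 0.0858]
eef_rot: [-0.0, 0.999, -0.05, 0.0]
wrist_force: [0.2, 0.5, -2.4]
opening: 0.336
```

Emit:
move_arm([
  [[0, 0, 0.015], [0, 0, 0], 0],
  [[0, 0, 0.015], [0, 0, 0], 0],
  [[0, 0, 0.015], [0, 0, 0], 60],
  [[0, 0, 0.015], [0, 0, 0], 100],
  [[0, 0, 0.015], [0, 0, 0], 100],
  [[0, 0, 0.015], [0, 0, 0], 100],
  [[0, 0, 0.015], [0, 0, 0], 100],
  [[0, 0, 0.015], [0, 0, 0], 100],
])

```text
time_s: 18.9
eef_pos: [0.6647, 0.1099, 0.0849]
eef_rot: [-0.0, 0.999, -0.05, -0.0]
wrist_force: [0.7, 0.4, 0.4]
opening: 0.998
```

Emit:
move_arm([
  [[0, 0, -0.3], [0, 0, 0], 100],
  [[0, 0, -0.8], [0, 0, 0], 100],
  [[0, 0, -1.5], [0, 0, 0], 100],
  [[0, 0, -2.2], [0, 0, 0], 100],
  [[0, -0.7, -2.3], [0, 0, 0], 100],
  [[0, -1.6, -2.3], [0, 0, 0], 100],
  [[0, -2.5, -2.3], [0, 0, 0], 100],
  [[0, -3.4, -2.3], [0, 0, 0], 100],
  [[0, -4.0, -2.3], [0, 0, 0], 100],
  [[0, -4.0, -2.3], [0, 0, 0], 100],
])

```text
time_s: 20.15
eef_pos: [0.6879, 0.352, 0.2239]
eef_rot: [-0.0, 0.999, -0.048, 0.001]
wrist_force: [0.4, -0.6, 0.4]
opening: 0.996
```

```bash
python3 - <<'E'
from h import *
go(.6654,.1098,.0852,-5.7)
im=viewer.camera('top'); c=cv2.convertScaleAbs(cv2.resize(im[150:310,225:435],(788,600),interpolation=2),alpha=1.6); cv2.imwrite('pics/t7.png',c)
E
```

```text
t 20.15 pos [0.6879 0.352  0.2239] open 0.996 F [ 0.4 -0.6  0.4] shift [0.01  4.056 2.308] turn [-0.007 -0.007  0.028]
```

View pics/t7.png

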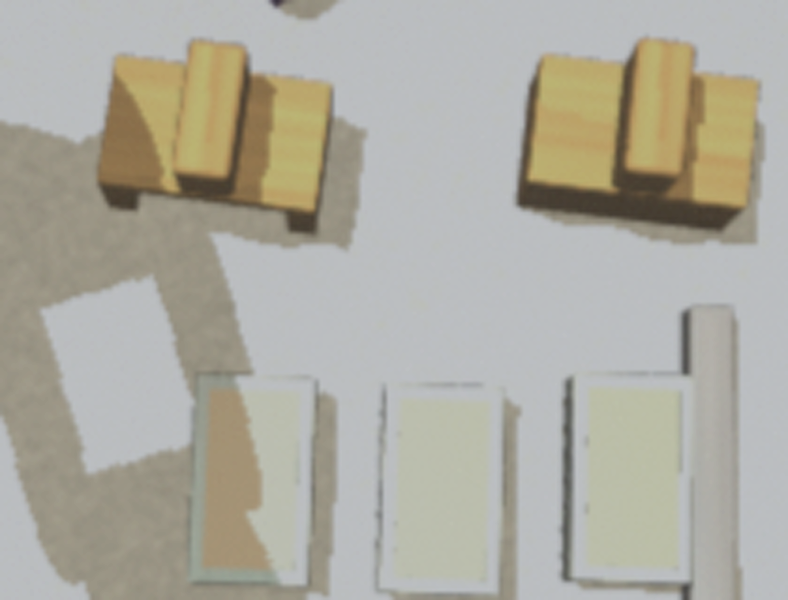

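```bash
python3 - <<'E'
from h import *
S=dict(C=[(208,388),(303,388),(297,572),(203,571)],B=[(398,399),(489,399),(485,580),(394,580)],A=[(587,387),(683,387),(682,568),(586,568)])
P={}
for n,p in S.items():
    w=ray('top',np.array(p)/3.752+[225,150],.042); e=w[[0,1]].mean(0)-w[[2,3]].mean(0); P[n]=w.mean(0)
    print(n,w.mean(0).round(4),'deg',np.degrees(np.arctan2(e[1],e[0])).round(1))
print('B-A',P['B']-P['A'],'C-B',P['C']-P['B'])
H=np.array([(190,42),(245,46),(232,188),(176,180)])/3.752+[225,150]; print('handle',ray('top',H,.122).mean(0))
E
```

```text
C [0.4859 0.0818] deg 0.2
B [ 0.4835 -0.0175] deg -0.1
A [ 0.4927 -0.119 ] deg 0.0
B-A [-0.00915086  0.10149238] C-B [0.00234148 0.09929879]
handle [0.66230606 0.10610441]
```

All checks are within tolerance: gaps of 101 and 99 mm centre to centre, in line within 9 mm, and the spacer home within about 4 mm. I'm handing in.

```bash
python3 -c "
from h import *
print(workorder.hand_in(), monitor.get_obs()['time_s'])"
```

```text
the job is handed in; nothing more can be done
the job is handed in; nothing more can be done
```

I set both gaps with the open-footed wooden spacer, stood it back in its place and handed the job in at about 20 s of the 54 s allowed. The hand-in gives no verdict, so these are my own measurements from the last top picture.

| Check | Measured | Allowed |
|---|---|---|
| Middle tray from first, along the row | 101.5 mm | 88–112 mm |
| Last tray from middle, along the row | 99.3 mm | 88–112 mm |
| Middle tray out of line with first | 9 mm | 25 mm |
| Last tray out of line with middle | 2 mm | 25 mm |
| Trays out of parallel | under 0.5° | 12° |
| First tray moved | about 2 mm, near the measuring error | 30 mm |
| Spacer from where it started | about 4 mm, upright | 60 mm |

- **Contact:** When the spacer's foot met the first tray, the wrist force reached about 6 N, well under the limit. At the middle tray the foot stopped within about 2 mm; I nudged it 1 mm more but did not read the force at that moment, so I did not confirm that contact.
- **Gripper:** It was open and clear of everything at the end.
- **Checks:** None failed. The only disagreement was between two readings of where the spacer first stood, which differed by about 2 mm.

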